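# Re-tension the cam quick-release hold-down clamp

### The job

The quick-release clamp was shut with its adjusting nut too slack, so the pine block under its rubber foot is not held. Flip the red cam lever fully open, then turn the adjusting nut clockwise until its white pointer is in the green band, and flip the lever fully closed again so that the foot holds the block tight. Do not shift the block or disturb the things lying around.

Things in the scene. Friction and masses are not known exactly. Their poses are not given: they have to be found in the camera images.
- clamp: Cam clamp bolted to the bench. Origin: on the bench under the axis of its upright column; +y runs from column to nut end, z up. Base plate 14 mm thick, x -55..55, y -55..160 mm. Blue arm, 34 mm wide, carries nut (above) and foot (below) at x 0, y 110 mm. Arm top 88 mm over the bench when closed; the lever raises arm, nut and foot by 5 mm per rad it opens.
- clamp_lever (a joint): Red cam lever's angle about a level hinge along the clamp's x, 108 mm above the clamp's origin. 0 = closed: level, pointing along the clamp's -y, away from the nut. Grows as the tip is lifted up and over towards the nut; 1.35 = stop, fully open. Stiff (0.15 N m), stays where left. Bar 14 mm wide (along the hinge), 12 thick, ends 100 mm from the hinge, free all round 30 to 100 mm from it.
- lever_grip (a point): On the red bar's centre line, 78 mm from the hinge; a good place to pinch the bar across its 14 mm width. Moves with the lever.
- clamp_nut (a joint): Adjusting nut's angle about its upright axis, growing clockwise from above (tighter: foot 2.5 mm lower per rad). Range 0 to 2.2; friction 0.06 N m, stays where left. At 1.5 the white pointer is mid green band (band 1.25 to 1.75). Pointer direction in the clamp's frame, anticlockwise from +x: pi + 1.5 - value (mid band = clamp's -x).
- nut_grip (a point): On the nut's axis, 21 mm above the arm's top, at gripping height; rises with the arm. The nut's black wing bar is 40 mm long (along the pointer), 15 mm thick, from 7 to 33 mm above the white dial (28 mm radius) on the arm; pinch it across the 15 mm. A white stripe on one end of it is the pointer.
- clamp_foot: Black rubber foot, 26 mm diameter, under the arm below the nut; origin at the centre of its underside. Sprung (6 N/mm): with the lever closed it touches the block at nut angle 0.8 and presses about 9 N at 1.5.
- pine_block: Pine offcut 70 x 140 x 35 mm (x, y, z in its own frame), lying loose on the base plate under the foot, its long side across the arm; origin at the centre of its underside.
- spanner: Bystander: steel combination spanner 32 x 155 x 9 mm, lying on the bench; origin at the centre of its underside.
- tape: Bystander: yellow tape measure 68 x 92 x 34 mm, lying flat on the bench; origin at the centre of its underside.
- ball_bearing: Bystander: steel ball bearing 52 mm diameter, 15 mm high, lying flat on the bench; origin at the centre of its underside.
Not all that is in view belongs to the job. Several things have the shape of the pine_block; the one meant has the colours described above.

How it is judged:
By the outcome, as a careful person would: the job done as asked, in the order asked, and still so for the second after the job is handed in, with the robot touching nothing.
It also fails if it takes over 64 s, if anything falls off the work surface, if the arm or the gripper's body presses on something with over 40 N, if the wrist force passes 120 N, or if a joint passes its speed limit or range.

### The arm

A 6-joint arm with a two-finger parallel gripper is mounted at the origin on a cart in front of the work surface, level with it; the furniture and walls round the work are solid. World frame = base frame: x ahead of the robot, y to its left, z up, the work surface at z = 0. Lengths are in m, angles in rad, forces in N, time in s.
With the tool pointing down it reaches from about 0.35 to 0.775 m from the base axis. Payload 7.3 kg.
Tool frame: the origin (TCP) lies between the finger pads; the fingertips stand 8 mm ahead of it and the grasp point (between the pads) lies 11 mm behind it (robot.nose_length is the distance from the TCP to the fingertips, in m); z points along the fingers, y is the line along which they close (so a half turn about z gives the same grasp; the last joint's range is limited). The gripper opens to 92 mm and grips with 3 to 60 N. Pads are 19 mm wide; open, the fingers measure 130 mm over their backs; the gripper's body (75 mm by 190 mm) begins 47 mm behind the grasp point.
Start: joints at [1.13, 0.342, 1.524, -0, 1.275, -0.146], TCP at [0.153, 0.502, 0.235] pointing down, gripper open.
Joint ranges: [-2.53, 2.53], [-0.77, 2.02], [0.04, 2.7], [-1, 4.14], [0.28, 2.66], [-3.11, 3.11]. Speed limits (rad/s): [2.57, 2.57, 3.14, 3.14, 3.14, 3.14].

### API

Orientations are given as [roll, pitch, yaw] about the fixed x, y, z axes, in that order (R = Rz(yaw) Ry(pitch) Rx(roll)).
In Python, from cell import robot gives the robot as it stands. The module is installed in compiled form; this text tells all that it offers.
- The arm moves only by the shell command python3 -m jog 'ROWS' [FORCE]. ROWS is JSON, a list that holds one entry, the list of rows, each a list of 5 numbers: the gripper's target within -1 to 1 (fully open at 1, half-way at 0, shut at -1), then the shift along the tool's x, y, z in m, then the turn about the tool's z in rad. A call has 1 to 5 rows; each row is the pose to reach, as a shift and turn from the pose commanded when the call began, along the tool's axes at that moment; what a row does not reach only later rows make up. A row lasts 1/12 s, in which the tool goes at most 41.7 mm and 7.16 degrees, less where a joint would pass 70% of its speed; a pose out of reach is approached as far as the arm can. A call with a gripper value outside its range is refused whole. The fingers move at their own pace and stop on an object; FORCE is the grip in N (left out, the last holds). Time passes only in rows, so rows that repeat a pose let the fingers close. It gives the time, the measured TCP pose, the force, the opening and the grip force at its end, in the units of the state.
- robot.observe(): the state, without advancing time (a new reading comes with each control period).
- robot.read_camera(name): name is "scene" or "top" or "wrist"; returns the picture (420x560x3 uint8, red, green, blue); there is no depth.
- robot.camera_model(name): a dict with "camera_matrix" (3x3 intrinsics, pixels), "position" and "attitude" of the camera in the world; the wrist camera has in their place "mount" (4x4, takes a point from camera to tool coordinates, whose origin is the TCP and whose axes are the flange's). Camera axes: x right, y down, z forward; pixel columns grow to the right and rows downward; lengths in m; the calibration is good to about 2 mm. The wrist camera is an equidistant fisheye: a pixel r from the principal point sees the ray r / f radians off the axis. A picture is of the moment at which its call begins: read the wrist's pose just before it. camera_model takes no time and is no camera call.
- robot.hand_in(): hands the job in; it is judged then, once.
The state is a dict: "time": time; "qpos": joint angles; "qvel": joint speeds; "joint_efforts": joint torques, N m; "tool_pos": TCP position; "tool_rot": TCP orientation; "contact_force": force on the tool from outside, world axes, zero at the start; "torque": the same for the moment, N m; "opening": finger opening in m; "grip_force": force on a finger pad.
Only numpy, scipy, OpenCV 4.12 (cv2) and the standard library are available. Lean on these libraries where they do the work, as an engineer would, in place of code of your own. Each camera call takes 0.05 s, during which the arm holds its last target. There are 200 camera calls.

## Working session

There is one attempt and no reset: what is moved stays moved. The work goes in short steps, Python scripts to look and compute and a shell command to move; the robot and the scene stay as the last step left them, time stands still between calls to the robot, and variables do not carry over. Pictures are saved under pics/ and viewed, at most 10 in all, crops included, and the job is handed in when it is done.

```bash
mkdir -p pics; python3 - <<'E'
from cell import robot
import cv2
for n in("top","scene"):
    im=robot.read_camera(n); cv2.imwrite(f"pics/{n}1.png",im[:,:,::-1])
    m=robot.camera_model(n); print(n,m)
print(robot.camera_model("wrist")); print(robot.observe())
E
```

```text
top {'camera_matrix': array([[471.66054493,   0.        , 279.58975242],
       [  0.        , 471.66054493, 204.68337679],
       [  0.        ,   0.        ,   1.        ]]), 'position': array([0.48235987, 0.03829192, 0.99574298]), 'attitude': array([-3.0876864 , -0.02903186, -1.56022746])}
scene {'camera_matrix': array([[469.41398625,   0.        , 280.45913791],
       [  0.        , 469.41398625, 210.1515753 ],
       [  0.        ,   0.        ,   1.        ]]), 'position': array([ 0.0938531 , -0.48417184,  0.84360895]), 'attitude': array([-2.40372573, -0.01858215, -0.66477351])}
{'camera_matrix': array([[325.1922621 ,   0.        , 271.89954102],
       [  0.        , 325.1922621 , 212.19466068],
       [  0.        ,   0.        ,   1.        ]]), 'mount': array([[-5.21679136e-04, -9.67502884e-01, -2.52859441e-01,
         6.75893142e-02],
       [ 9.99999864e-01, -5.04845802e-04, -1.31453646e-04,
         1.07745724e-03],
       [-4.73245182e-07, -2.52859475e-01,  9.67503016e-01,
        -1.49731520e-01],
       [ 0.00000000e+00,  0.00000000e+00,  0.00000000e+00,
         1.00000000e+00]])}
{'time': 0.1, 'qpos': array([ 1.12998781e+00,  3.42628331e-01,  1.52490572e+00, -1.37879358e-05,
        1.27539637e+00, -1.46008189e-01]), 'qvel': array([ 0.00027952, -0.00110653, -0.00170334,  0.0004345 , -0.00024288,
       -0.00074528]), 'joint_efforts': array([ 7.29347812e-04, -4.32004237e+01, -2.44698608e+01,  7.19218492e-02,
        5.24115062e-02, -2.19180288e-05]), 'tool_pos': array([0.1523761 , 0.50204023, 0.23413279]), 'tool_rot': array([-3.14026720e+00, -1.81586456e-04,  2.84679623e+00]), 'contact_force': array([-0.44349763, -0.44422023,  0.23209932]), 'torque': array([ 0.02800224, -0.01399523, -0.00657442]), 'grip_force': 0.0, 'opening': 0.09208304524081098}
```

View pics/top1.png

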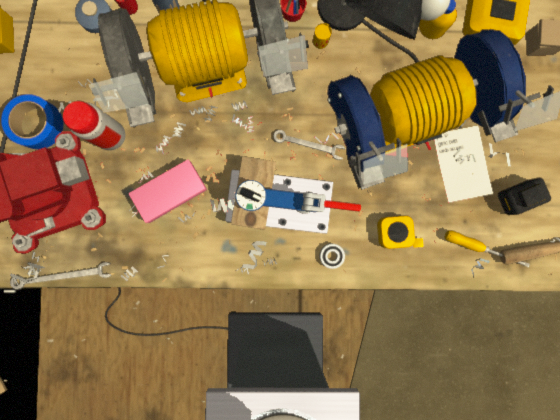

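View pics/scene1.png

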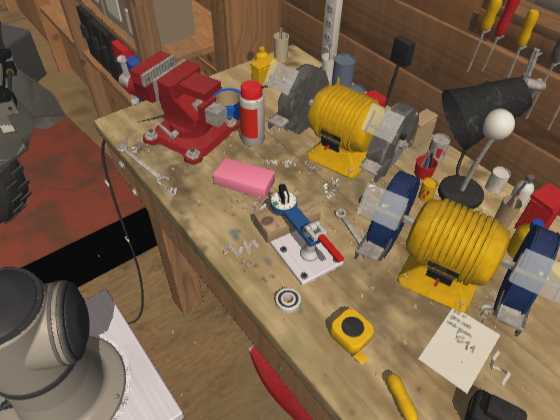

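The top view shows the clamp around pixels (225–360, 160–235): nut at about (250,195), the red lever tip at about (360,207), and the ball bearing at (332,256). I'll enlarge this area.

```bash
python3 - <<'E'
import cv2
a=cv2.imread("pics/top1.png")[140:280,205:385]; cv2.imwrite("pics/c1.png",cv2.resize(a,None,fx=4.2,fy=4.2,interpolation=cv2.INTER_CUBIC))
E
cat > h.py <<'E'
import numpy as np
from scipy.spatial.transform import Rotation as R
from cell import robot
def px(n,u,v,z):
    m=robot.camera_model(n);K=m["camera_matrix"]
    d=R.from_euler("xyz",m["attitude"]).apply(np.linalg.solve(K,[u,v,1]));p=m["position"]
    return p+d*(z-p[2])/d[2]
def proj(n,P):
    m=robot.camera_model(n);q=R.from_euler("xyz",m["attitude"]).inv().apply(np.array(P)-m["position"])
    q=m["camera_matrix"]@q;return q[:2]/q[2]
def wproj(P,pos,rot):
    m=robot.camera_model("wrist");K=m["camera_matrix"];M=m["mount"]
    t=R.from_euler("xyz",rot).inv().apply(np.array(P)-pos);c=M[:3,:3].T@(t-M[:3,3])
    th=np.arctan2(np.hypot(*c[:2]),c[2]);r=th*K[0,0];return K[:2,2]+r*c[:2]/np.hypot(*c[:2])
def wpx(u,v,z,pos,rot):
    m=robot.camera_model("wrist");K=m["camera_matrix"];M=m["mount"]
    d=np.array([u,v])-K[:2,2];r=np.hypot(*d);th=r/K[0,0];c=np.r_[np.sin(th)*d/r,np.cos(th)]
    T=R.from_euler("xyz",rot);d=T.apply(M[:3,:3]@c);o=T.apply(M[:3,3])+pos
    return o+d*(z-o[2])/d[2]
E
sed -i '/zzz/d' h.py
```

```text
(no output)
```

View pics/c1.png

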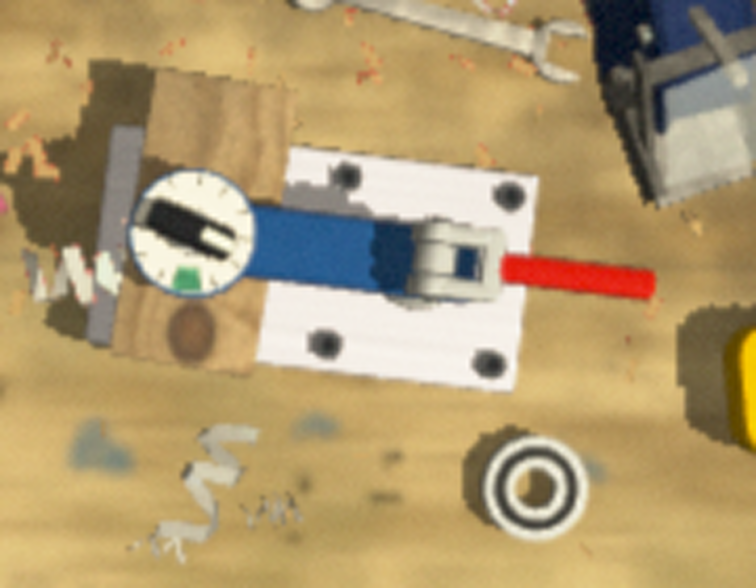

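The crop shows the dial centre at (193,232), the pointer towards (220,243), the green band at (187,278), the lever tip at (655,284), the lever root at about (502,268), and right-hand plate corners at (538,178) and (513,390).

```bash
python3 - <<'E'
from h import *
f=lambda u,v,z:px("top",205+u/4.2,140+v/4.2,z)
D=f(193,232,.090);T=f(655,284,.112);C1=f(538,178,.014);C2=f(513,390,.014)
print(D,T,C1,C2,"corner dist(.110)",np.linalg.norm(C1-C2),"D-T (.210)",np.linalg.norm((D-T)[:2]))
y=(D-T)[:2];print("yaw from axis",np.arctan2(-y[0],y[1]))
d=(C1-C2)[:2];print("yaw from edge",np.arctan2(d[1],d[0]))
y/=np.linalg.norm(y);x=np.array([y[1],-y[0]])
print("origins",D[:2]-.11*y,T[:2]+.1*y,(C1+C2)[:2]/2+.055*y)
# pointer
A=f(150,213,.121);B=f(235,245,.121);p=(B-A)[:2];print("bar len",np.linalg.norm(p));a=np.arctan2(p@y,p@x)%(2*np.pi);print("nut",np.pi+1.5-a)
print("bearing",f(535,487,.015),"tape edge",f(728,390,.034))
print("motor guard near", f(655,205,.05))
E
```

```text
[0.54904492 0.0677774  0.09      ] [ 0.52665242 -0.14043086  0.112     ] [ 0.58386439 -0.1014355   0.014     ] [ 0.47803976 -0.08944935  0.014     ] corner dist(.110) 0.10650126797713907 D-T (.210) 0.20940893363338578
yaw from axis -0.1071367590714713
yaw from edge -0.11278367192673527
origins [ 0.53728241 -0.0415919 ] [ 0.53734561 -0.04100422] [ 0.53683333 -0.04075778]
bar len 0.04013615361201889
nut 0.17053650395163444
bearing [ 0.43025455 -0.10048416  0.015     ] tape edge [ 0.47922231 -0.19206983  0.034     ]
motor guard near [ 0.56785088 -0.15292273  0.05      ]
```

```bash
python3 - <<'E'
import cv2
from h import *
a=cv2.imread("pics/scene1.png")[160:300,240:440]
b=cv2.imread("pics/top1.png")[60:220,310:450]
a=cv2.resize(a,None,fx=2.2,fy=2.2,interpolation=2);b=cv2.resize(b,None,fx=2.4,fy=2.4,interpolation=2)
c=np.zeros((384,780,3),np.uint8);c[:a.shape[0],:440]=a;c[:384,440:776]=b;cv2.imwrite("pics/c2.png",c)
E
```

```text
(no output)
```

View pics/c2.png

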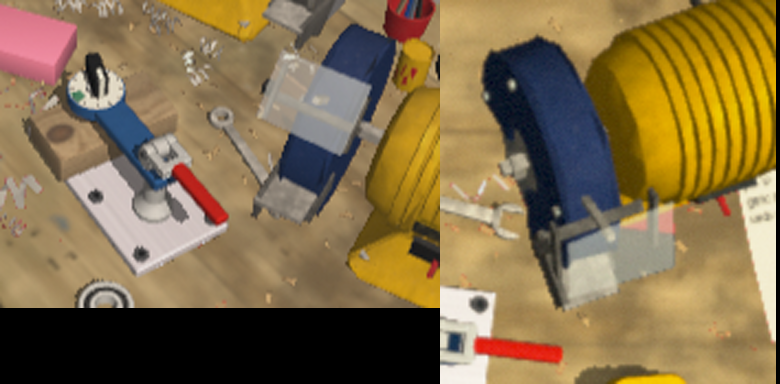

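```bash
python3 - <<'E'
from h import *
for nm,u,v in(("rest",255,207),("sh LL",262,115),("sh UL",290,55),("sh LR",350,155),("sh UR",370,72)):
    print(nm)
    for z in(.02,.05,.08,.11,.14,.17,.20,.24):
        P=px("scene",240+u/2.2,160+v/2.2,z);q=proj("top",P);print(z,P[:2].round(3),((q-[310,60])*2.4+[440,0]).round())
E
```

```text
rest
0.02 [ 0.62  -0.107] [503. 252.]
0.05 [ 0.6  -0.12] [524. 270.]
0.08 [ 0.581 -0.134] [547. 289.]
0.11 [ 0.562 -0.148] [571. 310.]
0.14 [ 0.543 -0.162] [597. 331.]
0.17 [ 0.524 -0.175] [625. 355.]
0.2 [ 0.505 -0.189] [656. 380.]
0.24 [ 0.479 -0.207] [700. 417.]
sh LL
0.02 [ 0.712 -0.022] [407. 145.]
0.05 [ 0.69  -0.039] [428. 164.]
0.08 [ 0.667 -0.056] [452. 183.]
0.11 [ 0.645 -0.073] [477. 204.]
0.14 [ 0.622 -0.089] [503. 227.]
0.17 [ 0.6   -0.106] [532. 251.]
0.2 [ 0.577 -0.123] [563. 277.]
0.24 [ 0.547 -0.146] [608. 315.]
sh UL
0.02 [0.803 0.025] [354.  42.]
0.05 [0.777 0.006] [376.  61.]
0.08 [ 0.751 -0.012] [400.  81.]
0.11 [ 0.726 -0.031] [425. 103.]
0.14 [ 0.7   -0.049] [452. 126.]
0.17 [ 0.674 -0.068] [481. 151.]
0.2 [ 0.648 -0.087] [512. 177.]
0.24 [ 0.614 -0.111] [558. 216.]
sh LR
0.02 [ 0.746 -0.118] [516. 109.]
0.05 [ 0.723 -0.132] [537. 127.]
0.08 [ 0.699 -0.145] [560. 147.]
0.11 [ 0.675 -0.158] [584. 168.]
0.14 [ 0.651 -0.171] [610. 191.]
0.17 [ 0.627 -0.185] [638. 215.]
0.2 [ 0.604 -0.198] [668. 241.]
0.24 [ 0.572 -0.216] [711. 280.]
sh UR
0.02 [ 0.856 -0.049] [438. -15.]
0.05 [ 0.828 -0.065] [460.   4.]
0.08 [ 0.8   -0.081] [483.  24.]
0.11 [ 0.772 -0.097] [507.  46.]
0.14 [ 0.745 -0.112] [534.  70.]
0.17 [ 0.717 -0.128] [562.  95.]
0.2 [ 0.689 -0.144] [592. 122.]
0.24 [ 0.652 -0.165] [637. 161.]
```

The triangulated grinder shield spans z 0.20–0.25 and starts near (0.572,-0.127), so it would block a pinch at the lever tip. I'll pinch 40 mm from the hinge with the hand yawed 0.25. First I move over the lever.

```bash

python3 -m jog '[[[-0.3,-0.1335,-0.112,-0.008,0],[-0.3,-0.1335,-0.112,-0.008,0],[-0.3,-0.1335,-0.112,-0.008,0],[-0.3,-0.1335,-0.112,-0.008,0],[-0.3,-0.1335,-0.112,-0.008,0]]]' 10
python3 -m jog '[[[-0.3,-0.1335,-0.112,-0.008,0],[-0.3,-0.1335,-0.112,-0.008,0],[-0.3,-0.1335,-0.112,-0.008,0],[-0.3,-0.1335,-0.112,-0.008,0],[-0.3,-0.1335,-0.112,-0.008,0]]]' 10
python3 -m jog '[[[-0.3,-0.1335,-0.112,-0.008,0],[-0.3,-0.1335,-0.112,-0.008,0],[-0.3,-0.1335,-0.112,-0.008,0],[-0.3,-0.1335,-0.112,-0.008,0],[-0.3,-0.1335,-0.112,-0.008,0]]]' 10
python3 -m jog '[[[-0.3,0,0,0,0.11],[-0.3,0,0,0,0.22],[-0.3,0,0,0,0.33],[-0.3,0,0,0,0.44],[-0.3,0,0,0,0.55]]]' 10
python3 -m jog '[[[-0.3,0,0,0,0.11],[-0.3,0,0,0,0.22],[-0.3,0,0,0,0.33],[-0.3,0,0,0,0.44],[-0.3,0,0,0,0.58]]]' 10
```

```text
time: 0.52
tool_pos: [0.2498, 0.3524, 0.2427]
tool_rot: [-3.14, 0.001, 2.844]
contact_force: [0.9, 0.9, 0.1]
opening: 0.0629
grip_force: 0.0
time: 0.93
tool_pos: [0.3455, 0.2066, 0.2509]
tool_rot: [-3.141, 0.002, 2.842]
contact_force: [1.3, -0.2, -1.2]
opening: 0.033
grip_force: 0.0
time: 1.35
tool_pos: [0.4409, 0.0606, 0.2586]
tool_rot: [-3.141, 0.002, 2.843]
contact_force: [0.0, -0.1, 0.1]
opening: 0.0326
grip_force: 0.0
time: 1.77
tool_pos: [0.4377, 0.0655, 0.2584]
tool_rot: [-3.141, -0.001, 2.292]
contact_force: [-0.1, 0.5, -0.3]
opening: 0.0323
grip_force: 0.0
time: 2.18
tool_pos: [0.4377, 0.0657, 0.2584]
tool_rot: [-3.141, -0.001, 1.727]
contact_force: [-0.2, 0.2, 0.4]
opening: 0.0323
grip_force: 0.0
```

```bash

python3 -m jog '[[[-0.3,-0.032,0.014,0,0],[-0.3,-0.064,0.028,0,0],[-0.3,-0.096,0.042,0,0],[-0.3,-0.128,0.056,0,0],[-0.3,-0.160,0.071,0,0]]]' 10
python3 -m jog '[[[-0.3,0,0,0,0],[-0.3,0,0,0,0],[-0.3,0,0,0,0]]]' 10
cat > w.py <<'E'
import cv2,sys
from h import *
s=robot.observe();pos,rot=s["tool_pos"],s["tool_rot"]
im=robot.read_camera("wrist");cv2.imwrite(f"pics/{sys.argv[1]}.png",im[:,:,::-1]);print(pos,rot)
O=np.array([.537,-.041,0]);X=np.array([.9942,-.1078,0]);Y=np.array([.1078,.9942,0])
P=lambda x,y,z:O+x*X+y*Y+np.array([0,0,z])
for n,p in dict(tip=P(0,-.1,.114),hinge=P(0,0,.114),nut=P(0,.11,.121),grip=P(0,-.04,.114),corner=P(.055,-.055,.014),corner2=P(-.055,-.055,.014)).items():print(n,wproj(p,pos,rot).round())
E
python3 w.py w1
```

```text
time: 2.6
tool_pos: [0.5344, -0.0821, 0.2584]
tool_rot: [-3.141, -0.001, 1.732]
contact_force: [0.8, 0.4, 0.4]
opening: 0.032
grip_force: 0.0
time: 2.85
tool_pos: [0.5334, -0.0808, 0.2581]
tool_rot: [-3.14, -0.001, 1.732]
contact_force: [-0.5, 0.7, -0.0]
opening: 0.0324
grip_force: 0.0
[ 0.53339667 -0.08079203  0.25808645] [-3.14023170e+00 -1.42302243e-03  1.73202265e+00]
tip [255. 261.]
hinge [282. 162.]
nut [316.  46.]
grip [271. 204.]
corner [310. 208.]
corner2 [225. 186.]
```

View pics/w1.png

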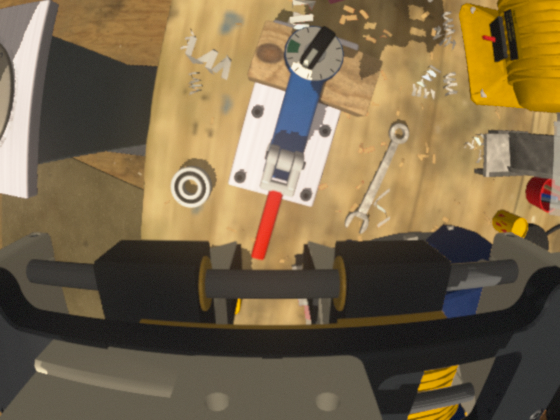

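Predictions from my clamp pose match the wrist image within about 2 mm: lever tip at (258,258), nut at (316,47), plate corners at (312,206) and (231,186). I'll descend onto the lever about 48 mm from the hinge, with slightly more yaw for shield clearance.

```bash

python3 -m jog '[[[-0.4,-0.0075,-0.003,0.02,-0.07],[-0.4,-0.0075,-0.003,0.04,-0.07],[-0.4,-0.0075,-0.003,0.06,-0.07],[-0.4,-0.0075,-0.003,0.08,-0.07],[-0.4,-0.0075,-0.003,0.09,-0.07]]]' 10
python3 -m jog '[[[-0.4,0,0,0.008,0],[-0.4,0,0,0.016,0],[-0.4,0,0,0.024,0],[-0.4,0,0,0.032,0],[-0.4,0,0,0.04,0]]]' 10
python3 -m jog '[[[-0.4,0,0,0.006,0],[-0.4,0,0,0.012,0],[-0.4,0,0,0.018,0],[-0.4,0,0,0.024,0],[-0.4,0,0,0.028,0]]]' 10
python3 w.py w2
```

```text
time: 3.32
tool_pos: [0.5306, -0.088, 0.1669]
tool_rot: [-3.139, -0.002, 1.803]
contact_force: [-0.1, 0.6, 0.2]
opening: 0.0275
grip_force: 0.0
time: 3.73
tool_pos: [0.5324, -0.0899, 0.1285]
tool_rot: [3.141, 0.0, 1.802]
contact_force: [-0.0, -0.6, -0.5]
opening: 0.0276
grip_force: 0.0
time: 4.15
tool_pos: [0.5319, -0.0899, 0.0999]
tool_rot: [-3.141, -0.0, 1.802]
contact_force: [-0.9, 1.0, 0.5]
opening: 0.0277
grip_force: 0.0
[ 0.53193583 -0.08990234  0.09994311] [-3.14117276e+00 -3.78596734e-04  1.80173264e+00]
tip [239. 359.]
hinge [309. 182.]
nut [392. -44.]
grip [277. 264.]
corner [334. 250.]
corner2 [200. 205.]
```

View pics/w2.png

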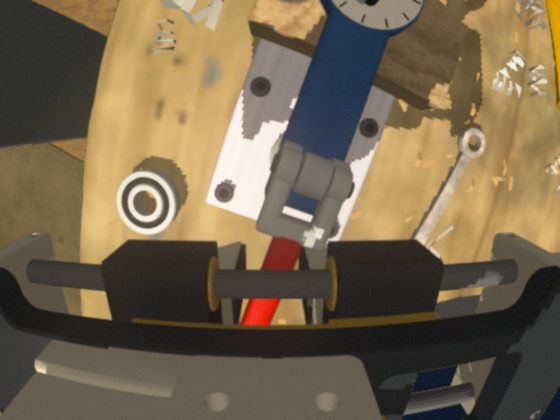

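The red bar sits between the fingers with no contact force. I'll pinch it and swing it over in an arc.

```bash

python3 -m jog '[[[-1,0,0,0,0],[-1,0,0,0,0],[-1,0,0,0,0],[-1,0,0,0,0],[-1,0,0,0,0]]]' 15
python3 -m jog '[[[-1,0.0005,0.0002,-0.0073,0],[-1,0.0021,0.0007,-0.0145,0],[-1,0.0046,0.0016,-0.0213,0],[-1,0.0081,0.0029,-0.0277,0]]]' 15
python3 w.py w3
```

```text
time: 4.62
tool_pos: [0.533, -0.0897, 0.1008]
tool_rot: [3.139, 0.0, 1.801]
contact_force: [4.7, 2.5, -5.2]
opening: 0.0197
grip_force: 13.1
time: 4.95
tool_pos: [0.5338, -0.0826, 0.1283]
tool_rot: [3.141, 0.002, 1.801]
contact_force: [4.7, -5.0, -10.3]
opening: 0.0198
grip_force: 17.2
[ 0.53380236 -0.08255253  0.12830798] [3.14062538e+00 2.20396642e-03 1.80105516e+00]
tip [238. 338.]
hinge [295. 186.]
nut [368. -10.]
grip [270. 254.]
corner [324. 245.]
corner2 [203. 205.]
```

```bash

python3 -m jog '[[[-1,0.0042,0.0015,-0.0057,0],[-1,0.0093,0.0033,-0.0107,0],[-1,0.0151,0.0053,-0.0148,0],[-1,0.0213,0.0075,-0.018,0]]]' 15
python3 -m jog '[[[-1,0.0067,0.0024,-0.0021,0],[-1,0.0098,0.0035,-0.0027,0],[-1,0.0098,0.0035,-0.0027,0]]]' 15
python3 -c "
import cv2
from h import *
a=robot.read_camera('scene')[:,:,::-1];b=robot.read_camera('wrist')[:,:,::-1]
cv2.imwrite('pics/w4.png',np.hstack([cv2.resize(a[120:300,200:420],(400,327)),cv2.resize(b,(400,327))]))"
```

```text
time: 5.33
tool_pos: [0.5352, -0.0612, 0.1471]
tool_rot: [-3.14, 0.004, 1.801]
contact_force: [-5.0, -8.9, 2.2]
opening: 0.0174
grip_force: 14.0
time: 5.58
tool_pos: [0.5355, -0.0499, 0.1504]
tool_rot: [-3.139, 0.003, 1.802]
contact_force: [-7.4, -5.7, 8.9]
opening: 0.0157
grip_force: 14.9
```

View pics/w4.png

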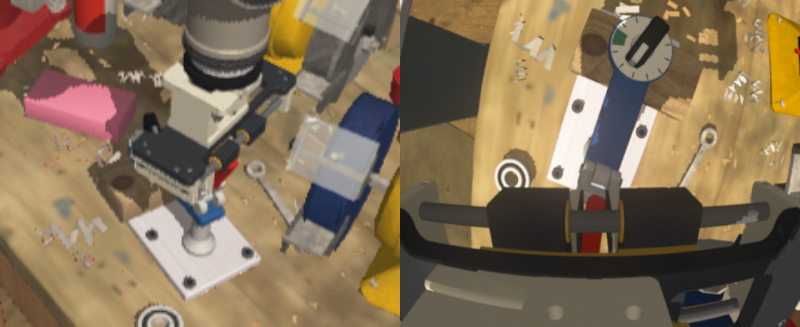

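The lever looks nearly upright. I'll push a little more to make sure it is on the stop.

```bash

python3 -m jog '[[[-1,0.002,0.0007,0.002,0],[-1,0.004,0.0014,0.003,0],[-1,0.005,0.0017,0.003,0],[-1,0.005,0.0017,0.003,0]]]' 15
python3 -m jog '[[[-0.3,0,0,0,0],[-0.3,0,0,0,0],[-0.3,0,0,-0.005,0]]]' 15
```

```text
time: 6.02
tool_pos: [0.5357, -0.0457, 0.1485]
tool_rot: [-3.139, 0.004, 1.802]
contact_force: [-11.4, -8.2, 17.4]
opening: 0.0148
grip_force: 14.6
time: 6.27
tool_pos: [0.5366, -0.0432, 0.1508]
tool_rot: [-3.14, -0.001, 1.802]
contact_force: [0.3, 0.0, 0.1]
opening: 0.0295
grip_force: 0.0
```

```bash

python3 -m jog '[[[-0.3,0,0,-0.03,0],[-0.3,0,0,-0.06,0],[-0.3,0,0,-0.09,0],[-0.3,0,0,-0.1,0],[-0.1,0,0,-0.1,0]]]' 15
python3 -m jog '[[[-0.1,0.022,0.008,0,0],[-0.1,0.044,0.016,0,0],[-0.1,0.066,0.024,0,0],[-0.1,0.088,0.032,0,0],[-0.1,0.106,0.0375,0,0]]]' 15
python3 -m jog '[[[-0.1,0,0,0,0.12],[-0.1,0,0,0,0.24],[-0.1,0,0,0,0.36],[-0.1,0,0,0,0.48],[-0.1,0,0,0,0.58]]]' 15
python3 -m jog '[[[-0.1,0,0,0,0],[-0.1,0,0,0,0]]]' 15
python3 w.py w5
```

```text
time: 6.68
tool_pos: [0.5385, -0.0434, 0.2541]
tool_rot: [3.136, 0.002, 1.802]
contact_force: [-0.1, 0.4, -0.5]
opening: 0.0355
grip_force: 0.0
time: 7.1
tool_pos: [0.5487, 0.0701, 0.249]
tool_rot: [-3.138, -0.001, 1.802]
contact_force: [0.2, -0.6, -0.7]
opening: 0.041
grip_force: 0.0
time: 7.52
tool_pos: [0.5486, 0.0687, 0.2489]
tool_rot: [-3.138, 0.001, 1.216]
contact_force: [1.1, -0.8, 0.4]
opening: 0.0419
grip_force: 0.0
time: 7.68
tool_pos: [0.5488, 0.0686, 0.2496]
tool_rot: [-3.139, 0.001, 1.225]
contact_force: [0.1, -0.0, 0.3]
opening: 0.0413
grip_force: 0.0
[0.54882062 0.06855124 0.2495648 ] [-3.13901654e+00  7.38484458e-04  1.22506653e+00]
tip [315. 377.]
hinge [298. 309.]
nut [272. 208.]
grip [305. 339.]
corner [340. 294.]
corner2 [262. 312.]
```

View pics/w5.png

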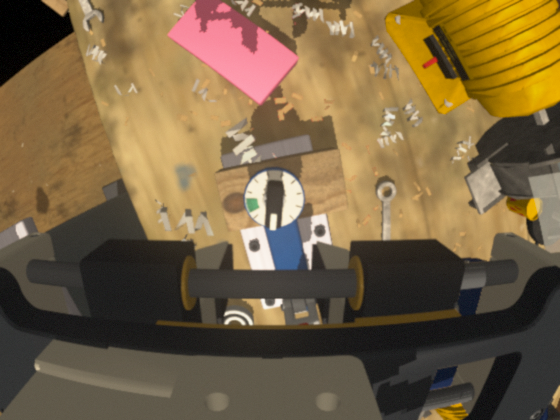

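```bash
python3 - <<'E'
import cv2
from h import *
a=cv2.imread("pics/w5.png")[155:245,225:325];cv2.imwrite("pics/c5.png",cv2.resize(a,None,fx=6,fy=6,interpolation=2))
E
```

```text
(no output)
```

View pics/c5.png

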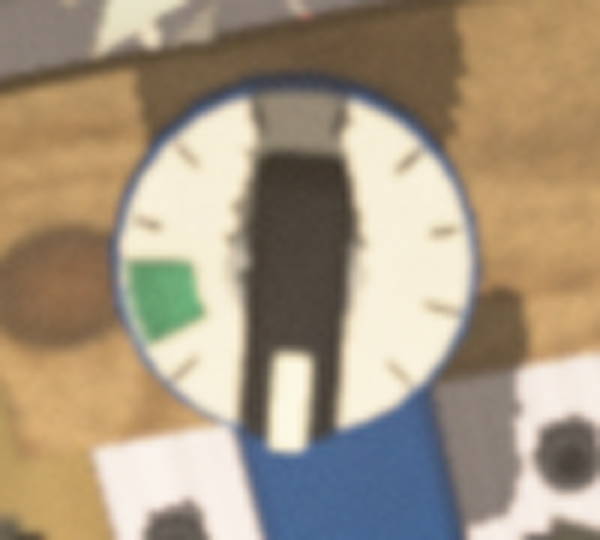

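The dial centre is at crop (297,258). The bar's top face runs from about (302,155) to (289,445), with the white pointer at the lower end, and the green band is on the left.

```bash
python3 - <<'E'
from h import *
pos=np.array([0.54882062,0.06855124,0.2495648]);rot=[-3.13901654,7.38e-4,1.22506653]
f=lambda u,v,z:wpx(225+u/6,155+v/6,z,pos,rot)
print("dial",f(297,258,.096));A=f(302,155,.129);B=f(289,448,.129);print(A,B,(A+B)/2,np.linalg.norm(A-B))
p=(A-B)[:2];print("bar yaw",np.arctan2(p[1],p[0]))
for L in[(255,155,240,435),(350,155,335,435)]:
  p=(f(L[0],L[1],.129)-f(L[2],L[3],.129));print(np.arctan2(p[1],p[0]))
print(f(165,297,.096)) #green
E
```

```text
dial [0.55205622 0.07109836 0.096     ]
[0.55988887 0.09149707 0.129     ] [0.54362951 0.0516775  0.129     ] [0.55175919 0.07158728 0.129     ] 0.04301121278726347
bar yaw 1.1831330668272795
1.1683291002008236
1.1798021133334373
[0.53006157 0.0722668  0.096     ]
```

```bash

python3 -m jog '[[[-0.1,0.002,0.001,0.025,0.045],[-0.1,0.002,0.001,0.05,0.045],[-0.1,0.002,0.001,0.075,0.045],[-0.1,0.002,0.001,0.095,0.045],[-0.1,0.002,0.001,0.105,0.045]]]' 15
python3 -m jog '[[[-0.1,0,0,0.01,0],[-0.1,0,0,0.02,0],[-0.1,0,0,0.03,0],[-0.1,0,0,0.036,0],[-0.1,0,0,0.036,0]]]' 15
python3 -m jog '[[[-1,0,0,0,0],[-1,0,0,0,0],[-1,0,0,0,0],[-1,0,0,0,0],[-1,0,0,0,0]]]' 20
```

```text
time: 8.15
tool_pos: [0.5493, 0.07, 0.143]
tool_rot: [-3.137, 0.002, 1.179]
contact_force: [-0.2, 0.5, -0.5]
opening: 0.0414
grip_force: 0.0
time: 8.57
tool_pos: [0.5505, 0.07, 0.109]
tool_rot: [-3.14, 0.001, 1.177]
contact_force: [-0.0, 0.5, 0.5]
opening: 0.0411
grip_force: 0.0
time: 8.98
tool_pos: [0.5509, 0.0702, 0.1106]
tool_rot: [-3.142, -0.0, 1.177]
contact_force: [0.4, -0.4, 3.0]
opening: 0.015
grip_force: 19.9
```

The opening reads 15 mm, so the pinch is square on the wing. I'll turn it clockwise by 1.29 rad.

```bash

python3 -m jog '[[[-1,0,0,0,0.1],[-1,0,0,0,0.2],[-1,0,0,0,0.3],[-1,0,0,0,0.4],[-1,0,0,0,0.5]]]' 20
python3 -m jog '[[[-1,0,0,0,0.1],[-1,0,0,0,0.2],[-1,0,0,0,0.3],[-1,0,0,0,0.4],[-1,0,0,0,0.5]]]' 20
python3 -m jog '[[[-1,0,0,0,0.1],[-1,0,0,0,0.2],[-1,0,0,0,0.3],[-1,0,0,0,0.3],[-1,0,0,0,0.3]]]' 20
python3 -m jog '[[[-0.1,0,0,0,0],[-0.1,0,0,0,0],[-0.1,0,0,0,0],[-0.1,0,0,-0.01,0]]]' 20
python3 -m jog '[[[-0.1,0,0,-0.03,0],[-0.1,0,0,-0.06,0],[-0.1,0,0,-0.09,0],[-0.1,0,0,-0.12,0],[-0.1,0,0,-0.13,0]]]' 20
python3 -m jog '[[[-0.1,0,0,0,0],[-0.1,0,0,0,0]]]' 15
python3 -c "
import cv2
from h import *
s=robot.observe();print(repr(s['tool_pos']),s['tool_rot'])
a=robot.read_camera('wrist')[:,:,::-1];b=robot.read_camera('scene')[:,:,::-1]
cv2.imwrite('pics/w6w.png',a)
cv2.imwrite('pics/w6.png',np.hstack([cv2.resize(a[100:260,180:380],(500,400),interpolation=2),cv2.resize(b[140:290,240:350],(293,400),interpolation=2)]))"
```

```text
time: 9.4
tool_pos: [0.5513, 0.0699, 0.1106]
tool_rot: [3.141, -0.001, 0.672]
contact_force: [-0.9, -0.3, 1.9]
opening: 0.0149
grip_force: 19.9
time: 9.82
tool_pos: [0.5514, 0.0695, 0.1106]
tool_rot: [3.141, -0.001, 0.172]
contact_force: [-0.5, -2.1, 2.3]
opening: 0.0149
grip_force: 19.9
time: 10.23
tool_pos: [0.5514, 0.0693, 0.1106]
tool_rot: [3.141, -0.001, -0.12]
contact_force: [-0.3, -4.4, 3.5]
opening: 0.0148
grip_force: 19.9
time: 10.57
tool_pos: [0.5496, 0.0703, 0.1185]
tool_rot: [-3.142, 0.004, -0.122]
contact_force: [0.2, 0.6, -0.2]
opening: 0.0368
grip_force: 0.0
time: 10.98
tool_pos: [0.5526, 0.0703, 0.2556]
tool_rot: [-3.14, -0.008, -0.122]
contact_force: [1.1, 0.1, 0.9]
opening: 0.0413
grip_force: 0.0
time: 11.15
tool_pos: [0.5507, 0.0701, 0.2499]
tool_rot: [-3.141, 0.0, -0.123]
contact_force: [-0.4, -0.6, -0.5]
opening: 0.0415
grip_force: 0.0
array([0.55072072, 0.07013486, 0.24986244]) [-3.14136193e+00  1.34485363e-05 -1.22734954e-01]
```

View pics/w6.png

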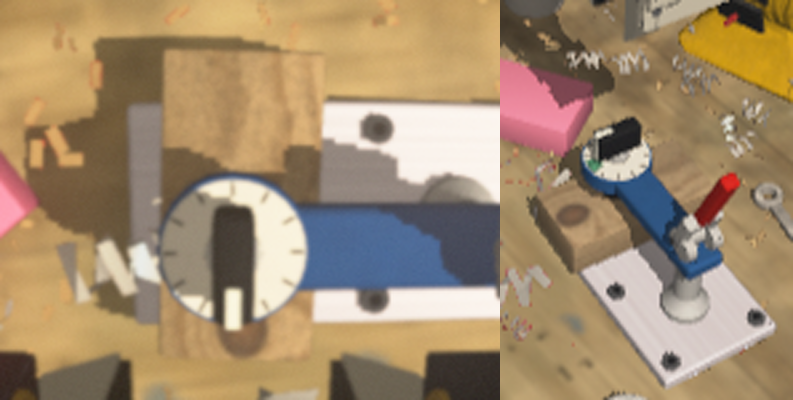

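The pointer (234,310) now covers the green band, with the wing along the clamp's x at a value of about 1.5. In the scene view the lever stands upright and the block is in place. I'll check the lever angle and return to it.

```bash
python3 - <<'E'
from h import *
O=np.array([.537,-.041,0]);Y=np.array([.1078,.9942,0])
for t in(1.1,1.2,1.35):
  for r in (.03,.1):
    print(t,r,((proj("scene",O+Y*(-r*np.cos(t))+[0,0,.108+r*np.sin(t)])-[240,140])*2.664+[500,0]).round())
E
python3 -m jog '[[[-0.3,0,0,0,-0.12],[-0.3,0,0,0,-0.24],[-0.3,0,0,0,-0.36],[-0.3,0,0,0,-0.48],[-0.3,0,0,0,-0.6]]]' 15
python3 -m jog '[[[-0.3,0,0,0,-0.12],[-0.3,0,0,0,-0.24],[-0.3,0,0,0,-0.36],[-0.3,0,0,0,-0.48],[-0.3,0,0,0,-0.6]]]' 15
python3 -m jog '[[[-0.3,0,0,0,-0.12],[-0.3,0,0,0,-0.24],[-0.3,0,0,0,-0.36],[-0.3,0,0,0,-0.48],[-0.3,0,0,0,-0.6]]]' 15
python3 -m jog '[[[-0.3,0,0,0,-0.12],[-0.3,0,0,0,-0.125],[-0.3,0,0,0,-0.125]]]' 15
python3 -m jog '[[[-0.3,-0.022,-0.008,0,0],[-0.3,-0.044,-0.016,0,0],[-0.3,-0.066,-0.024,0,0],[-0.3,-0.088,-0.032,0,0],[-0.3,-0.107,-0.0395,0,0]]]' 15
python3 -m jog '[[[-0.3,0,0,0,0],[-0.3,0,0,0,0]]]' 15
python3 w.py w7
```

```text
1.1 0.03 [700. 222.]
1.1 0.1 [733. 193.]
1.2 0.03 [699. 218.]
1.2 0.1 [726. 181.]
1.35 0.03 [695. 213.]
1.35 0.1 [715. 164.]
time: 11.67
tool_pos: [0.5502, 0.07, 0.248]
tool_rot: [-3.14, 0.003, 0.483]
contact_force: [-0.4, -0.2, -0.5]
opening: 0.0319
grip_force: 0.0
time: 12.08
tool_pos: [0.5502, 0.07, 0.248]
tool_rot: [-3.138, 0.002, 1.083]
contact_force: [-0.2, 0.2, 0.0]
opening: 0.0323
grip_force: 0.0
time: 12.5
tool_pos: [0.5502, 0.07, 0.248]
tool_rot: [-3.138, -0.001, 1.683]
contact_force: [0.0, -0.2, 0.7]
opening: 0.0323
grip_force: 0.0
time: 12.75
tool_pos: [0.5505, 0.07, 0.2486]
tool_rot: [-3.139, -0.001, 1.799]
contact_force: [0.0, 0.5, -0.2]
opening: 0.0323
grip_force: 0.0
time: 13.17
tool_pos: [0.5366, -0.0445, 0.2493]
tool_rot: [-3.14, -0.001, 1.798]
contact_force: [-0.3, -0.1, 1.0]
opening: 0.0321
grip_force: 0.0
time: 13.33
tool_pos: [0.5368, -0.0439, 0.2495]
tool_rot: [-3.141, -0.001, 1.797]
contact_force: [-0.0, 0.5, -0.5]
opening: 0.0319
grip_force: 0.0
[ 0.5367686  -0.04388426  0.24948884] [-3.14065729e+00 -8.71309417e-04  1.79695561e+00]
tip [239. 296.]
hinge [272. 203.]
nut [315.  86.]
grip [258. 243.]
corner [299. 239.]
corner2 [216. 212.]
```

```bash
python3 - <<'E'
import cv2
from h import *
im=cv2.imread("pics/w6.png").astype(int)[:,500:]
m=(im[...,2]>130)&(im[...,1]<70)&(im[...,0]<90);m[:150]=0;m[:,:150]=0
v,u=np.nonzero(m);print(u.min(),u.max(),v.min(),v.max(),len(u))
r=cv2.minAreaRect(np.c_[u,v].astype(np.float32));print(cv2.boxPoints(r)+[500,0])
print(u.mean()+500,v.mean())
O=np.array([.537,-.041,0]);Y=np.array([.1078,.9942,0]);X=np.array([.9942,-.1078,0])
for t in(1.0,1.1,1.15,1.2,1.27,1.35):
  q=[]
  a=-np.cos(t)*Y+[0,0,np.sin(t)];n=np.sin(t)*Y+[0,0,np.cos(t)]
  for r in(.04,.1):
   for sx in(-.007,.007):
    for sn in(-.006,.006):
     q.append((proj("scene",O+[0,0,.108]+r*a+sx*X+sn*n)-[240,140])*2.664+[500,0])
  print(t,cv2.boundingRect(np.array(q[4:],np.float32)),np.mean(q[4:],0).round(1),"dir",(np.mean(q[4:],0)-np.mean(q[:4],0)).round(1))
E
```

```text
199 239 173 224 276
[[690.36862183 216.36131287]
 [728.22628784 168.62773132]
 [742.5569458  179.99342346]
 [704.69927979 227.727005  ]]
729.0253623188406 183.13768115942028
1.0 (727, 194, 25, 24) [739.6 205.7] dir [ 32.3 -16.9]
1.1 (720, 181, 26, 24) [733.  192.9] dir [ 28.1 -24.8]
1.15 (717, 175, 25, 23) [729.5 186.8] dir [ 26.  -28.7]
1.2 (713, 169, 26, 23) [725.9 180.7] dir [ 23.7 -32.4]
1.27 (708, 161, 26, 23) [720.7 172.5] dir [ 20.5 -37.5]
1.35 (701, 153, 27, 21) [714.6 163.6] dir [ 16.6 -43. ]
```

```bash
python3 - <<'E'
import cv2
from h import *
im=cv2.imread("pics/w7.png");pos=np.array([0.5367686,-0.04388426,0.24948884]);rot=[-3.14065729,-8.7e-4,1.79695561]
O=np.array([.537,-.041,0]);Y=np.array([.1078,.9942,0])
for t in(1.1,1.2,1.35):print(t,[wproj(O+[0,0,.108]+r*(-np.cos(t)*Y+[0,0,np.sin(t)]),pos,rot).round() for r in(.03,.1)])
cv2.imwrite("pics/c7.png",cv2.resize(im[120:330,180:380],None,fx=2.8,fy=2.8,interpolation=2))
E
```

```text
1.1 [array([267., 223.]), array([251., 290.])]
1.2 [array([268., 221.]), array([255., 281.])]
1.35 [array([270., 216.]), array([261., 266.])]
```

View pics/c7.png

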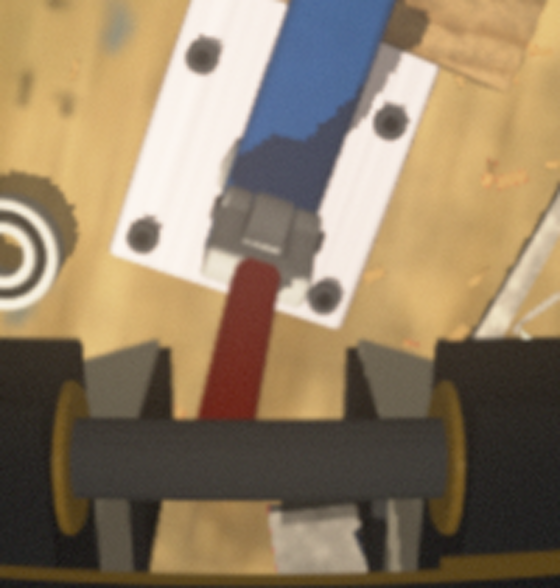

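My estimate from the scene view is about 1.17 rad rather than 1.35, so the lever stopped short of the stop. I'll re-grip higher and squarer, then take it to the stop.

```bash

python3 -m jog '[[[-0.3,0,0,0,0.12],[-0.3,0,0,0,0.237],[-0.3,0,0,0,0.237]]]' 30
python3 -m jog '[[[-0.3,-0.012,-0.0025,0,0],[-0.3,-0.0242,-0.0025,0,0],[-0.3,-0.0242,-0.0025,0.02,0],[-0.3,-0.0242,-0.0025,0.035,0],[-0.3,-0.0242,-0.0025,0.05,0]]]' 30
python3 -m jog '[[[-0.3,0,0,0.012,0],[-0.3,0,0,0.024,0],[-0.3,0,0,0.034,0],[-0.3,0,0,0.038,0],[-0.3,0,0,0.038,0]]]' 30
python3 -m jog '[[[-1,0,0,0,0],[-1,0,0,0,0],[-1,0,0,0,0],[-1,0,0,0,0],[-1,0,0,0,0]]]' 30
```

```text
time: 13.63
tool_pos: [0.5371, -0.042, 0.2498]
tool_rot: [-3.141, -0.001, 1.561]
contact_force: [0.1, 0.3, -0.7]
opening: 0.032
grip_force: 0.0
time: 14.05
tool_pos: [0.5343, -0.0686, 0.1995]
tool_rot: [3.141, 0.0, 1.566]
contact_force: [-0.5, -0.3, -1.1]
opening: 0.0325
grip_force: 0.0
time: 14.47
tool_pos: [0.5339, -0.0678, 0.1612]
tool_rot: [-3.14, -0.0, 1.565]
contact_force: [0.8, 0.1, 0.7]
opening: 0.0322
grip_force: 0.0
time: 14.88
tool_pos: [0.5357, -0.0675, 0.1629]
tool_rot: [3.138, 0.0, 1.564]
contact_force: [3.4, -0.7, -0.2]
opening: 0.0145
grip_force: 29.6
```

```bash

python3 -m jog '[[[-1,0.003,0.0003,-0.001,0],[-1,0.006,0.0006,-0.002,0],[-1,0.009,0.0009,-0.003,0],[-1,0.012,0.0012,-0.004,0],[-1,0.012,0.0012,-0.004,0]]]' 30
python3 -m jog '[[[-1,0.003,0.0003,-0.0005,0],[-1,0.006,0.0006,-0.001,0],[-1,0.006,0.0006,-0.001,0],[-1,0.006,0.0006,-0.001,0]]]' 30
```

```text
time: 15.3
tool_pos: [0.5368, -0.0569, 0.1663]
tool_rot: [3.139, 0.003, 1.565]
contact_force: [4.3, -6.0, -4.7]
opening: 0.0147
grip_force: 30.5
time: 15.63
tool_pos: [0.537, -0.0545, 0.1668]
tool_rot: [3.14, 0.009, 1.564]
contact_force: [2.5, -20.9, -8.7]
opening: 0.0143
grip_force: 29.6
```

The 21 N reaction and 13 mm of travel show it is on the stop. I'll release, go back to the nut, and repeat its turn with the lever truly fully open so the order is right.

```bash

python3 -m jog '[[[-1,-0.003,-0.0003,0,0],[-0.3,-0.003,-0.0003,0,0],[-0.3,-0.003,-0.0003,0,0],[-0.3,-0.003,-0.0003,0,0]]]' 15
python3 -m jog '[[[-0.3,0,0,-0.025,0],[-0.3,0,0,-0.05,0],[-0.3,0,0,-0.075,0],[-0.3,0,0,-0.085,0],[-0.1,0,0,-0.085,0]]]' 15
python3 -m jog '[[[-0.1,0.025,0.003,0,0],[-0.1,0.05,0.006,0,0],[-0.1,0.075,0.009,0,0],[-0.1,0.1,0.012,0,0],[-0.1,0.125,0.014,0,0]]]' 15
python3 -m jog '[[[-0.1,0,0,0,0.12],[-0.1,0,0,0,0.24],[-0.1,0,0,0,0.36],[-0.1,0,0,0,0.48],[-0.1,0,0,0,0.6]]]' 15
python3 -m jog '[[[-0.1,0,0,0,0.12],[-0.1,0,0,0,0.24],[-0.1,0,0,0,0.36],[-0.1,0,0,0,0.48],[-0.1,0,0,0,0.6]]]' 15
python3 -m jog '[[[-0.1,0,0,0,0.12],[-0.1,0,0,0,0.24],[-0.1,0,0,0,0.36],[-0.1,0,0,0,0.48],[-0.1,0,0,0,0.485]]]' 15
python3 -m jog '[[[-0.1,0,0,0,0],[-0.1,0,0,0,0]]]' 15
cat > lev.py <<'E'
import cv2
from h import *
im=robot.read_camera("scene")[:,:,::-1];cv2.imwrite("pics/lev.png",im)
im=cv2.resize(im[140:290,240:350],(293,400),interpolation=2).astype(int)
m=(im[...,2]>130)&(im[...,1]<70)&(im[...,0]<90);m[:130]=0;m[:,:150]=0
v,u=np.nonzero(m);print(u.min()+500,u.max()+500,v.min(),v.max(),len(u));print((cv2.boxPoints(cv2.minAreaRect(np.c_[u,v].astype(np.float32)))+[500,0]).round())
E
python3 lev.py
```

```text
time: 15.97
tool_pos: [0.5354, -0.0521, 0.1671]
tool_rot: [-3.14, -0.0, 1.565]
contact_force: [0.0, -0.2, -0.8]
opening: 0.0298
grip_force: 0.0
time: 16.38
tool_pos: [0.5369, -0.0523, 0.2546]
tool_rot: [3.137, 0.001, 1.565]
contact_force: [0.4, 0.1, 0.2]
opening: 0.0354
grip_force: 0.0
time: 16.8
tool_pos: [0.5499, 0.0738, 0.2501]
tool_rot: [-3.138, -0.0, 1.565]
contact_force: [0.7, 1.0, -0.3]
opening: 0.0412
grip_force: 0.0
time: 17.22
tool_pos: [0.5498, 0.0728, 0.25]
tool_rot: [-3.139, 0.002, 0.959]
contact_force: [-0.5, 0.6, 0.5]
opening: 0.0413
grip_force: 0.0
time: 17.63
tool_pos: [0.5498, 0.0727, 0.25]
tool_rot: [-3.14, 0.003, 0.359]
contact_force: [0.2, 1.5, -0.7]
opening: 0.0414
grip_force: 0.0
time: 18.05
tool_pos: [0.5499, 0.0726, 0.2502]
tool_rot: [3.141, 0.003, -0.124]
contact_force: [-0.9, 0.1, -0.4]
opening: 0.0413
grip_force: 0.0
time: 18.22
tool_pos: [0.5503, 0.0726, 0.2512]
tool_rot: [3.142, 0.002, -0.117]
contact_force: [-0.8, 0.6, -0.3]
opening: 0.0412
grip_force: 0.0
696 728 157 219 786
[[696. 218.]
 [710. 154.]
 [730. 159.]
 [716. 223.]]
```

The lever now matches 1.35: predicted top v 153 and right u 728, measured 157 and 728. Now I'll turn the nut back and then clockwise again.

```bash

python3 -m jog '[[[-0.1,0.001,0.003,0.025,0],[-0.1,0.001,0.003,0.05,0],[-0.1,0.001,0.003,0.075,0],[-0.1,0.001,0.003,0.095,0],[-0.1,0.001,0.003,0.105,0]]]' 20
python3 -m jog '[[[-0.1,0,0,0.01,0],[-0.1,0,0,0.02,0],[-0.1,0,0,0.03,0],[-0.1,0,0,0.035,0],[-0.1,0,0,0.035,0]]]' 20
python3 -m jog '[[[-1,0,0,0,0],[-1,0,0,0,0],[-1,0,0,0,0],[-1,0,0,0,0],[-1,0,0,0,0]]]' 20
python3 -m jog '[[[-1,0,0,0,-0.11],[-1,0,0,0,-0.22],[-1,0,0,0,-0.33],[-1,0,0,0,-0.44],[-1,0,0,0,-0.55]]]' 20
python3 -m jog '[[[-1,0,0,0,-0.11],[-1,0,0,0,-0.22],[-1,0,0,0,-0.33],[-1,0,0,0,-0.44],[-1,0,0,0,-0.55]]]' 20
python3 -m jog '[[[-1,0,0,0,-0.1],[-1,0,0,0,-0.2],[-1,0,0,0,-0.2]]]' 20
python3 -m jog '[[[-1,0,0,0,0.11],[-1,0,0,0,0.22],[-1,0,0,0,0.33],[-1,0,0,0,0.44],[-1,0,0,0,0.55]]]' 20
python3 -m jog '[[[-1,0,0,0,0.11],[-1,0,0,0,0.22],[-1,0,0,0,0.33],[-1,0,0,0,0.44],[-1,0,0,0,0.55]]]' 20
python3 -m jog '[[[-1,0,0,0,0.1],[-1,0,0,0,0.2],[-1,0,0,0,0.2],[-1,0,0,0,0.2]]]' 20
```

```text
time: 18.68
tool_pos: [0.5499, 0.0694, 0.1443]
tool_rot: [3.141, 0.004, -0.118]
contact_force: [-1.1, 0.1, -0.3]
opening: 0.0413
grip_force: 0.0
time: 19.1
tool_pos: [0.551, 0.0694, 0.1112]
tool_rot: [3.142, 0.001, -0.12]
contact_force: [-0.7, 0.4, 0.0]
opening: 0.0417
grip_force: 0.0
time: 19.52
tool_pos: [0.5517, 0.0692, 0.1126]
tool_rot: [3.141, -0.001, -0.12]
contact_force: [-0.4, -0.3, 2.6]
opening: 0.0146
grip_force: 20.0
time: 19.93
tool_pos: [0.5516, 0.0698, 0.1126]
tool_rot: [-3.141, -0.001, 0.435]
contact_force: [-1.1, 1.4, 2.5]
opening: 0.0151
grip_force: 20.0
time: 20.35
tool_pos: [0.5512, 0.0702, 0.1126]
tool_rot: [-3.141, -0.001, 0.985]
contact_force: [-1.5, 3.4, 4.1]
opening: 0.0148
grip_force: 20.0
time: 20.6
tool_pos: [0.551, 0.0703, 0.1126]
tool_rot: [-3.141, -0.001, 1.183]
contact_force: [-1.9, 5.3, 4.6]
opening: 0.0147
grip_force: 20.0
time: 21.02
tool_pos: [0.5514, 0.0699, 0.1126]
tool_rot: [-3.141, -0.001, 0.621]
contact_force: [-1.4, 2.8, 2.9]
opening: 0.015
grip_force: 20.0
time: 21.43
tool_pos: [0.5517, 0.0694, 0.1126]
tool_rot: [3.141, -0.001, 0.071]
contact_force: [-0.9, 0.4, 4.1]
opening: 0.0152
grip_force: 20.0
time: 21.77
tool_pos: [0.5517, 0.0692, 0.1126]
tool_rot: [3.141, -0.001, -0.119]
contact_force: [-1.7, -0.6, 5.4]
opening: 0.0149
grip_force: 20.0
```

Now I'll release and return to the lever.

```bash

python3 -m jog '[[[-0.1,0,0,0,0],[-0.1,0,0,0,0],[-0.1,0,0,0,0],[-0.1,0,0,-0.01,0]]]' 20
python3 -m jog '[[[-0.1,0,0,-0.03,0],[-0.1,0,0,-0.06,0],[-0.1,0,0,-0.09,0],[-0.1,0,0,-0.12,0],[-0.1,0,0,-0.13,0]]]' 20
python3 -m jog '[[[-0.3,0,0,0,-0.12],[-0.3,0,0,0,-0.24],[-0.3,0,0,0,-0.36],[-0.3,0,0,0,-0.48],[-0.3,0,0,0,-0.6]]]' 20
python3 -m jog '[[[-0.3,0,0,0,-0.12],[-0.3,0,0,0,-0.24],[-0.3,0,0,0,-0.36],[-0.3,0,0,0,-0.48],[-0.3,0,0,0,-0.6]]]' 20
python3 -m jog '[[[-0.3,0,0,0,-0.12],[-0.3,0,0,0,-0.24],[-0.3,0,0,0,-0.36],[-0.3,0,0,0,-0.48],[-0.3,0,0,0,-0.6]]]' 20
python3 -m jog '[[[-0.3,0,0,0,-0.12],[-0.3,0,0,0,-0.12],[-0.3,0,0,0,-0.12]]]' 20
python3 -m jog '[[[-0.3,-0.023,-0.008,0,0],[-0.3,-0.046,-0.016,0,0],[-0.3,-0.069,-0.025,0,0],[-0.3,-0.092,-0.034,0,0],[-0.3,-0.115,-0.042,0,0]]]' 20
python3 -m jog '[[[-0.3,0,0,0,0],[-0.3,0,0,0,0]]]' 20
```

```text
time: 22.1
tool_pos: [0.5501, 0.0694, 0.1205]
tool_rot: [3.141, 0.004, -0.12]
contact_force: [-0.8, 0.2, -0.2]
opening: 0.037
grip_force: 0.0
time: 22.52
tool_pos: [0.553, 0.0694, 0.2575]
tool_rot: [-3.141, -0.008, -0.12]
contact_force: [-0.5, -0.2, -0.4]
opening: 0.0412
grip_force: 0.0
time: 22.93
tool_pos: [0.5511, 0.0694, 0.2519]
tool_rot: [-3.141, 0.001, 0.486]
contact_force: [0.4, -0.0, 0.6]
opening: 0.032
grip_force: 0.0
time: 23.35
tool_pos: [0.5512, 0.0694, 0.2518]
tool_rot: [-3.141, 0.0, 1.086]
contact_force: [-0.1, 0.1, 0.2]
opening: 0.032
grip_force: 0.0
time: 23.77
tool_pos: [0.5511, 0.0694, 0.2518]
tool_rot: [-3.141, -0.0, 1.686]
contact_force: [1.0, -0.3, 0.5]
opening: 0.0322
grip_force: 0.0
time: 24.02
tool_pos: [0.5512, 0.0694, 0.2519]
tool_rot: [-3.141, -0.0, 1.796]
contact_force: [-0.0, -0.5, -0.3]
opening: 0.0321
grip_force: 0.0
time: 24.43
tool_pos: [0.5362, -0.0531, 0.252]
tool_rot: [-3.141, -0.0, 1.796]
contact_force: [1.2, -0.0, 0.1]
opening: 0.032
grip_force: 0.0
time: 24.6
tool_pos: [0.5365, -0.053, 0.2521]
tool_rot: [3.142, -0.0, 1.795]
contact_force: [-0.0, 0.0, -0.3]
opening: 0.0322
grip_force: 0.0
```

```bash

python3 -m jog '[[[-0.3,0,0,0.025,0],[-0.3,0,0,0.05,0],[-0.3,0,0,0.075,0],[-0.3,0,0,0.09,0],[-0.3,0,0,0.1,0]]]' 25
python3 -m jog '[[[-1,0,0,0,0],[-1,0,0,0,0],[-1,0,0,0,0],[-1,0,0,0,0],[-1,0,0,0,0]]]' 25
python3 -m jog '[[[-1,-0.0068,-0.0024,0.0022,0],[-1,-0.0131,-0.0045,0.0054,0],[-1,-0.019,-0.0066,0.0096,0],[-1,-0.0242,-0.0084,0.0147,0],[-1,-0.0286,-0.0099,0.0206,0]]]' 25
```

```text
time: 25.02
tool_pos: [0.5358, -0.0507, 0.1501]
tool_rot: [-3.139, -0.002, 1.799]
contact_force: [0.4, 0.4, 0.0]
opening: 0.0319
grip_force: 0.0
time: 25.43
tool_pos: [0.5371, -0.0519, 0.1529]
tool_rot: [3.14, -0.0, 1.799]
contact_force: [-1.7, 0.8, -2.5]
opening: 0.0175
grip_force: 24.0
time: 25.85
tool_pos: [0.5347, -0.0836, 0.1348]
tool_rot: [3.137, 0.004, 1.799]
contact_force: [-8.5, -6.0, 19.1]
opening: 0.0185
grip_force: 23.8
```

```bash

python3 -m jog '[[[-1,-0.0035,-0.0012,0.0065,0],[-1,-0.0061,-0.0021,0.0134,0],[-1,-0.0077,-0.0026,0.0207,0]]]' 25
python3 -m jog '[[[-1,-0.0005,-0.0002,0.004,0],[-1,-0.0005,-0.0002,0.0075,0],[-1,-0.0005,-0.0002,0.0075,0]]]' 25
```

```text
time: 26.1
tool_pos: [0.5333, -0.0952, 0.1146]
tool_rot: [3.14, 0.009, 1.799]
contact_force: [-13.2, -20.1, 20.1]
opening: 0.0189
grip_force: 24.1
time: 26.35
tool_pos: [0.533, -0.0969, 0.1062]
tool_rot: [3.141, 0.01, 1.799]
contact_force: [-10.3, -24.4, 12.1]
opening: 0.0188
grip_force: 25.5
```

```bash

python3 -m jog '[[[-0.35,0,0,0,0],[-0.35,0,0,0,0],[-0.35,0,0,0,0],[-0.35,0,0,0,0]]]' 20
python3 -m jog '[[[-0.35,0,0,-0.015,0],[-0.35,0,0,-0.03,0],[-0.35,0,0,-0.05,0],[-0.35,0,0,-0.08,0],[-0.35,0,0,-0.1,0]]]' 20
python3 -m jog '[[[-1,0,0,0,0],[-1,0,0,0,0],[-1,0,0,0,0]]]' 20
python3 - <<'E'
from h import *
import cv2
s=robot.observe();pos,rot=s["tool_pos"],s["tool_rot"];im=robot.read_camera("wrist")[:,:,::-1].astype(int);cv2.imwrite("pics/w9.png",im)
def red(im,lo):return (im[...,2]>100)&(im[...,1]<60)&(im[...,0]<70)
m=red(im,0)[150:300,200:330];v,u=np.nonzero(m);print("wrist red",u.min()+200,u.max()+200,v.min()+150,v.max()+150,len(u))
s2=robot.read_camera("scene")[:,:,::-1].astype(int);cv2.imwrite("pics/s9.png",s2)
m=red(s2,0)[200:290,290:360];n,l,st,c=cv2.connectedComponentsWithStats(m.astype(np.uint8));print(st[1:]+[290,200,0,0,0])
O=np.array([.537,-.041,0]);Y=np.array([.1078,.9942,0]);X=np.array([.9942,-.1078,0])
for t in(0,.1,.2,.4):
  a=-np.cos(t)*Y+[0,0,np.sin(t)];n=np.sin(t)*Y+[0,0,np.cos(t)]
  q=lambda f:cv2.boundingRect(np.array([f(O+[0,0,.108]+r*a+sx*X+sn*n) for r in(.035,.1) for sx in(-.007,.007) for sn in(-.006,.006)],np.float32))
  print(t,"scene",q(lambda p:proj("scene",p)),"wrist",q(lambda p:wproj(p,pos,rot)))
E
```

```text
time: 26.68
tool_pos: [0.5329, -0.0907, 0.1036]
tool_rot: [3.141, 0.0, 1.8]
contact_force: [0.0, 0.6, -0.5]
opening: 0.0292
grip_force: 0.0
time: 27.1
tool_pos: [0.5331, -0.0904, 0.2054]
tool_rot: [3.14, 0.001, 1.801]
contact_force: [1.3, -0.0, 1.0]
opening: 0.03
grip_force: 0.0
time: 27.35
tool_pos: [0.5322, -0.0904, 0.2025]
tool_rot: [-3.14, -0.001, 1.8]
contact_force: [0.8, 0.0, -0.0]
opening: 0.0142
grip_force: 0.0
wrist red 257 290 190 269 1339
[[318 229  25  17 186]]
0 scene (317, 235, 26, 30) wrist (241, 196, 45, 84)
0.1 scene (317, 234, 27, 28) wrist (241, 197, 46, 87)
0.2 scene (317, 232, 27, 27) wrist (240, 198, 48, 90)
0.4 scene (316, 229, 27, 22) wrist (241, 196, 49, 96)[ WARN:0@2.211] global loadsave.cpp:1063 imwrite_ Unsupported depth image for selected encoder is fallbacked to CV_8U.
```

The lever slipped in the pads and still stands at roughly 0.4 rad. I'll shut the fingers, yaw clear of the shield, and press the bar down from above.

```bash

python3 -m jog '[[[-1,-0.007,-0.003,0,-0.12],[-1,-0.007,-0.003,0,-0.25],[-1,-0.007,-0.003,0,-0.25],[-1,-0.007,-0.003,0.02,-0.25],[-1,-0.007,-0.003,0.04,-0.25]]]' 20
python3 -m jog '[[[-1,0,0,0.005,0],[-1,0,0,0.01,0],[-1,0,0,0.016,0],[-1,0,0,0.022,0],[-1,0,0,0.027,0]]]' 20
python3 -m jog '[[[-1,0,0,0.004,0],[-1,0,0,0.008,0],[-1,0,0,0.01,0],[-1,0,0,0.012,0],[-1,0,0,0.012,0]]]' 20
```

```text
time: 27.87
tool_pos: [0.5317, -0.0984, 0.163]
tool_rot: [3.14, 0.001, 2.046]
contact_force: [0.1, -0.5, -0.2]
opening: -0.0002
grip_force: 0.0
time: 28.28
tool_pos: [0.5318, -0.0987, 0.1365]
tool_rot: [3.14, 0.001, 2.049]
contact_force: [0.4, -0.8, 2.6]
opening: 0.0005
grip_force: 1.0
time: 28.7
tool_pos: [0.5313, -0.0983, 0.1241]
tool_rot: [3.142, -0.0, 2.05]
contact_force: [0.6, -0.7, -0.4]
opening: 0.0003
grip_force: 0.2
```

```bash

python3 -m jog '[[[-1,0,0,0.002,0],[-1,0,0,0.003,0],[-1,0,0,0.004,0],[-1,0,0,0.005,0],[-1,0,0,0.005,0]]]' 20
python3 -m jog '[[[-1,0,0,0.001,0],[-1,0,0,0.002,0],[-1,0,0,0.003,0],[-1,0,0,0.003,0]]]' 20
```

```text
time: 29.12
tool_pos: [0.5315, -0.0985, 0.1217]
tool_rot: [3.14, 0.002, 2.05]
contact_force: [-6.2, -0.0, 20.0]
opening: 0.0006
grip_force: 9.8
time: 29.45
tool_pos: [0.5316, -0.0986, 0.1212]
tool_rot: [3.139, 0.003, 2.05]
contact_force: [-13.3, 0.9, 39.0]
opening: 0.0006
grip_force: 19.2
```

It stops hard at z 0.1215, which puts the bar top at about 0.1135, as expected when closed. I'll back off and verify from clear of the scene.

```bash

python3 -m jog '[[[-1,0,0,-0.01,0],[-1,0,0,-0.04,0],[-1,0,0,-0.08,0],[-1,0,0,-0.12,0],[-1,0,0,-0.14,0]]]' 20
python3 -m jog '[[[-1,0.03,-0.02,0,0],[-1,0.06,-0.04,0,0],[-1,0.09,-0.06,0,0],[-1,0.12,-0.08,0,0],[-1,0.12,-0.10,0,0]]]' 20
python3 -m jog '[[[-1,0.0,-0.03,0,0],[-1,0.0,-0.06,0,0],[-1,0.0,-0.09,0,0],[-1,0.0,-0.09,0,0]]]' 20
python3 - <<'E'
from h import *
import cv2
O=np.array([.537,-.041,0]);Y=np.array([.1078,.9942,0]);X=np.array([.9942,-.1078,0])
ref={"scene":cv2.imread("pics/scene1.png"),"top":cv2.imread("pics/top1.png")}
for n in("scene","top"):
  im=robot.read_camera(n)[:,:,::-1];cv2.imwrite(f"pics/{n}F.png",im)
  x0,y0,x1,y1=(290,200,360,290) if n=="scene" else (310,190,380,230)
  for w in(ref[n],im):
    i=w.astype(int)[y0:y1,x0:x1];m=((i[...,2]>120)&(i[...,1]<60)&(i[...,0]<70)).astype(np.uint8)
    print(n,cv2.connectedComponentsWithStats(m)[2][1:]+[x0,y0,0,0,0])
  d=cv2.absdiff(im,ref[n]).max(2)>50
  k=cv2.connectedComponentsWithStats(d.astype(np.uint8),connectivity=8)[2][1:];print("diff blobs",[list(b) for b in k if b[4]>12])
E
```

```text
time: 29.87
tool_pos: [0.5322, -0.0983, 0.2609]
tool_rot: [3.137, 0.003, 2.05]
contact_force: [0.2, -0.8, 0.2]
opening: 0.0004
grip_force: 0.0
time: 30.28
tool_pos: [0.3835, -0.0344, 0.2558]
tool_rot: [-3.141, -0.004, 2.053]
contact_force: [0.4, -1.1, 0.4]
opening: 0.0002
grip_force: 0.0
time: 30.62
tool_pos: [0.3036, -0.0798, 0.2559]
tool_rot: [-3.14, -0.001, 2.048]
contact_force: [1.0, -0.1, -0.6]
opening: 0.0005
grip_force: 0.0
scene [[318 235  26  27 195]]
scene [[318 235  26  27 197]]
diff blobs [[np.int32(0), np.int32(0), np.int32(90), np.int32(114), np.int32(6309)], [np.int32(69), np.int32(0), np.int32(32), np.int32(51), np.int32(945)], [np.int32(96), np.int32(7), np.int32(64), np.int32(53), np.int32(738)], [np.int32(157), np.int32(9), np.int32(91), np.int32(156), np.int32(6893)], [np.int32(76), np.int32(38), np.int32(7), np.int32(7), np.int32(20)], [np.int32(162), np.int32(53), np.int32(8), np.int32(7), np.int32(32)], [np.int32(90), np.int32(65), np.int32(9), np.int32(11), np.int32(38)], [np.int32(235), np.int32(66), np.int32(4), np.int32(9), np.int32(19)], [np.int32(97), np.
[... 1847 characters left out ...]
, np.int32(8), np.int32(35)], [np.int32(236), np.int32(182), np.int32(26), np.int32(24), np.int32(308)], [np.int32(36), np.int32(203), np.int32(203), np.int32(85), np.int32(7367)], [np.int32(28), np.int32(273), np.int32(50), np.int32(14), np.int32(469)], [np.int32(300), np.int32(289), np.int32(82), np.int32(131), np.int32(4932)], [np.int32(317), np.int32(349), np.int32(5), np.int32(7), np.int32(20)], [np.int32(379), np.int32(361), np.int32(11), np.int32(9), np.int32(30)], [np.int32(373), np.int32(389), np.int32(57), np.int32(31), np.int32(905)], [np.int32(206), np.int32(392), np.int32(46), np.int32(26), np.int32(634)], [np.int32(451), np.int32(406), np.int32(15), np.int32(14), np.int32(51)]]
```

The lever's outline matches the initial closed one exactly. Near the clamp only the nut area differs, so the block and bystanders have not moved. Handing in.

```bash
python3 -c "
from cell import robot
print(robot.hand_in())"
```

```text
the job is handed in; nothing more can be done
None
```

I handed the job in with the clamp lever shut, the nut at about 1.5 (mid green band) and the block and other items unmoved in the images; I first turned the nut with the lever only about 1.17 rad open, so I opened it to its stop and repeated the turn before closing, and I viewed 11 pictures, one over the limit of 10.

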